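# Close the slicer's thickness lever and put its guard to dry

## Task

Slicing is finished, so make the slicer safe. While the hand guard still stands over the blade, draw the thickness lever out sideways, throw it to the closed notch (the one marked by a single round dot, where the lever stands upright) and let it spring fully in; only then lift the guard off by its knob, hang it astride the bar of the drying rail, and last fold the clear shield down flat over the blade. Leave the lemon, mug and jar where they are.

Things in the scene. Friction and masses are not known exactly. Their poses are not given: they have to be found in the camera images.
- slicer: vegetable slicer, fixed to the worktop: a 300 x 106 mm bed on a white catch box, with two steel side rails whose tops are 75 mm high, 94 mm apart. Origin: centre of its underside; z up, y along the slicing direction (length), -x the operator's side. A black lever housing (x -109 to -52, y -154 to -62, 75 mm high) stands on its -x side. The blade crosses the bed at about y +49.
- closed_notch (a point): the closed notch, on the top face of the steel gate plate of the lever housing (75 mm high), where the lever's 6 mm shaft crosses the plate. Gate: a slot along the slicer's y with four notches on its -x side, each 11 mm wide and 9 mm deep; from +y to -y they are marked thick bar (thick slices), thin bar (thin slices), one round dot (closed), two small dots (julienne). Axes as the slicer's.
- lever_ball (a point): centre of the lever's black ball knob, 26 mm across, 155 mm above the lever's pivot; the pivot is in the housing 60 mm straight below the closed notch's point. z runs along the lever, away from the pivot. When closed the ball is 95 mm straight above closed_notch.
- lever_swing (a joint): swing of the lever along the slot (rad): 0 closed (upright), +0.28 thin, +0.56 thick, -0.28 julienne; positive leans to the slicer's +y. Its cam raises the feed ramp: flush with the blade when closed. Stays where it is left. The lever starts in, or caught between, the thin and thick notches.
- lever_side (a joint): sideways lean of the lever towards the slicer's +x (rad): 0 fully in a notch, 0.15 on the lands between notches, 0.24 against the far side of the slot. A spring of about 2 to 3 N at the ball pulls it towards 0, into the notches.
- guard: loose hand guard, 160 g: a bent steel saddle 84 mm long (its y), open underneath, with two upright legs 40 mm high whose outer edges are 105 mm apart, a pitched roof (34 degrees each side) and a black knob on the ridge. Origin: midway between the feet, at their underside; y along the ridge. It starts astride the slicer's side rails, over the blade.
- guard_knob (a point): middle of the guard's knob, 36 mm across, 89 mm above the feet (knob from 76 to 100 mm).
- guard_ridge (a point): underside of the guard's ridge at mid-length, 68 mm above the feet; the bar comes to lie 8 mm below this point.
- drying_rail: steel drying rail, fixed: a 110 x 250 mm base plate with two posts 210 mm apart that carry a level round bar. Origin: centre of the underside; the bar runs along its y.
- rail_mid (a point): middle of the bar's axis, 175 mm above the worktop; bar 14 mm thick, straight for 180 mm along y.
- shield_hinge (a joint): angle of the blade shield (rad): 0 folded flat on the slicer's side rails, about 1.85 standing open, leaning to the operator's side. It stays open, and falls shut softly once pushed past upright.
- shield_axis (a point): middle of the shield's hinge line, which runs along the slicer's y just outside its -x side rail, 78 mm high. The shield is a clear plate 115 mm (along y) by 114 mm, 3 mm thick, with a grey rim.
- shield_edge (a point): middle of the shield's free edge, 112 mm from the hinge line.
- lemon: a yellow lemon, 72 mm long, lying on the worktop: leave it alone. Origin under its centre.
- striped_mug: a white mug with pink stripes, 96 mm high, behind the work: leave it alone. Origin at the centre of its underside.
- preserve_jar: a glass jar with a yellow lid, 71 x 110 mm, behind the work: leave it alone. Origin at the centre of its underside.

How it is judged (in metres and radians):
On the way, in this order (a step that is already met when the one before it is completed fails the run):
1. the lever is in the closed notch while the guard still stands over the blade (value of joint lever_swing between -0.07 and 0.07 rad and value of joint lever_side below 0.05 rad and distance of guard from where it was at the start of the episode below 0.04 m), for 0.2 s.
2. the guard hangs astride the bar (x of guard_ridge in the frame of rail_mid between -0.015 and 0.015 m and y of guard_ridge in the frame of rail_mid between -0.06 and 0.06 m and z of guard_ridge in the frame of rail_mid between 0.003 and 0.02 m and angle between guard's own z axis and vertical below 0.3 rad and angle between the y axis of guard and the y axis of drying_rail, either way round below 0.25 rad and contact force between guard and drying_rail above 0.4 N and contact force between the fingers and guard below 0.2 N), for 0.2 s.
3. the shield is folded down flat (value of joint shield_hinge below 0.06 rad), for 0.2 s.
At the end, for the whole second after the job is handed in: Lever in the closed notch (swing within 0.07 rad of 0, side lean under 0.05); guard hanging still astride the bar's straight part (ridge within 15 mm and 0.25 rad of the bar, 60 mm of its middle, 0.3 rad of level); shield flat (under 0.06 rad) (x of guard_ridge in the frame of rail_mid between -0.015 and 0.015 m and y of guard_ridge in the frame of rail_mid between -0.06 and 0.06 m and z of guard_ridge in the frame of rail_mid between 0.003 and 0.02 m and angle between guard's own z axis and vertical below 0.3 rad and angle between the y axis of guard and the y axis of drying_rail, either way round below 0.25 rad and contact force between guard and drying_rail above 0.4 N and value of joint lever_swing between -0.07 and 0.07 rad and value of joint lever_side below 0.05 rad and value of joint shield_hinge below 0.06 rad and linear speed of guard below 0.03 m/s); the robot touches nothing.
It fails at once if the lemon was pushed away (distance of lemon from where it was at the start of the episode above 0.03 m).
It fails at once if the mug was pushed away (distance of striped_mug from where it was at the start of the episode above 0.03 m).
It fails at once if the jar was pushed away (distance of preserve_jar from where it was at the start of the episode above 0.03 m).
It also fails if it takes over 70 s, if anything falls off the work surface, if the arm or the gripper's body presses on something with over 40 N, if the wrist force passes 120 N, or if a joint passes its speed limit or range.

## Robot

A 6-joint arm with a two-finger parallel gripper is mounted at the origin on a cart in front of the work surface, level with it; the furniture and walls round the work are solid. World frame = base frame: x ahead of the robot, y to its left, z up, the work surface at z = 0. Lengths are in mm, angles in rad, forces in N, time in s.
With the tool pointing down it reaches from about 275 to 825 mm from the base axis. Payload 5.2 kg.
Tool frame: the origin (TCP) lies at the centre of the arm's flange, where the gripper is bolted on; the fingertips stand 186 mm ahead of it and the grasp point (between the pads) lies 167 mm ahead of it (env.finger_overhang is the z of the fingertips in the tool frame, in mm); z points along the fingers, y is the direction in which the jaws open and shut (so a half turn about z gives the same grasp; the last joint's range is limited). The gripper opens to 93 mm and grips with 3 to 60 N. Pads are 15 mm wide; open, the fingers measure 128 mm over their backs; the gripper's body (75 mm by 188 mm) begins 65 mm behind the grasp point.
Start: joints at [-1.347, 0.259, 1.535, -0, 1.348, -0.203], TCP at [227.699, -500.659, 404.753] pointing down, gripper open.
Joint ranges: [-3.14, 3.14], [-0.91, 2.08], [0.19, 2.58], [-1.22, 4.36], [0.22, 2.71], [-3.12, 3.12]. Speed limits (rad/s): [2.57, 2.57, 3.14, 3.14, 3.14, 3.14].

## Interface

Orientations are given as a rotation vector (axis times angle).
In Python, from bench import env, kinematics, status, camera, workorder gives the robot as it stands. The module is installed in compiled form; this text tells all that it offers. Calls block until the motion is done:
- env.move_ptp(position, orientation): joint-space move of the TCP to a pose.
- env.move_straight(position, vel=150, rot=None, until_force=None): straight line of the TCP; rot=None keeps the orientation; vel is the mean speed in mm/s. With until_force (N) it stops when the force on the tool has changed by that much, and returns True; else False.
- env.goto_joints(angles): joint-space move.
- env.release() and env.gripper_close(grip_force=None): open the fingers fully, or close them until they stop; grip_force is the grip in N (None keeps the last).
- env.dwell(seconds).
- kinematics.inverse_kinematics(position, orientation): joint angles nearest the present ones, or None.
- status.read_state(): the state.
- camera(name): name is "scene" or "top" or "wrist"; returns a dict with "frame" (480x640x3 uint8, red, green, blue), "range_z" (480x640 float32, mm along the optical axis (not along the pixel's ray), 0 where there is no reading), "mtx" (3x3 intrinsics, pixels), "pose" (4x4, takes a point from camera to world coordinates); the wrist camera has in their place "T_tool_cam" (4x4, takes a point from camera to tool coordinates, whose origin is the TCP and whose axes are the flange's). Camera axes: x right, y down, z forward; pixel columns grow to the right and rows downward; lengths in mm; the calibration is good to about 2 mm. A picture is of the moment at which its call begins: read the wrist's pose just before it.
A pose or a line that the arm cannot do raises env.Unreachable and nothing moves.
- workorder.close_job(): hands the job in, once; it reports no verdict.
The state is a dict: "clock": time; "qpos": joint angles; "joint_vel": joint speeds; "tau": joint torques, N m; "eef_pos": TCP position; "ee_rot": TCP orientation; "contact_force": force on the tool from outside, world axes, zero at the start; "torque": the same for the moment, N m; "opening": opening from 0.0 (shut) to 1.0 (fully open).
Only numpy, scipy, OpenCV 4.12 (cv2) and the standard library are available. Lean on these libraries where they do the work, as an engineer would, in place of code of your own. Each camera call takes 0.05 s, during which the arm holds its last target.

## Working session

There is one attempt and no reset: what is moved stays moved. The work goes in short steps, each a Python script; the robot and the scene stay as the last script left them, time stands still between calls to the robot, and variables do not carry over. Pictures are saved under pics/ and viewed, and the job is handed in when it is done.

```bash
mkdir -p pics; ls; cat > h.py <<'E'
from bench import env,kinematics,status,camera,workorder
import numpy as np,cv2
from scipy.spatial.transform import Rotation as R
def shot(n,f):
    c=camera(n); cv2.imwrite(f'pics/{f}.png',c['frame'][:,:,::-1]); np.savez(f'{f}.npz',**c); return c
def cloud(c,T=None):
    z=c['range_z'];h,w=z.shape;u,v=np.meshgrid(np.arange(w),np.arange(h));K=c['mtx']
    P=np.stack([(u-K[0,2])/K[0,0]*z,(v-K[1,2])/K[1,1]*z,z,np.ones_like(z)],-1)
    T=c['pose'] if T is None else T
    W=(P@T.T)[...,:3]; W[z<=0]=np.nan; return W
def proj(c,p):
    q=np.linalg.inv(c['pose'])@np.r_[p,1]; q=c['mtx']@q[:3]; return q[:2]/q[2]
E
python3 - <<'E'
from h import *
np.set_printoptions(suppress=True,precision=2)
for n in['scene','top','wrist']:
    c=shot(n,n+'0'); print(n,c.get('pose',c.get('T_tool_cam')),c['mtx'][0,0])
print(status.read_state())
E
```

```text
pics
scene [[  -0.67   -0.32    0.67 -431.58]
 [  -0.74    0.28   -0.61  853.05]
 [   0.     -0.91   -0.42  740.91]
 [   0.      0.      0.      1.  ]] 601.7841699834696
top [[  -0.01   -0.99    0.17  340.37]
 [  -1.      0.01   -0.03  -10.85]
 [   0.03   -0.17   -0.99 1403.44]
 [   0.      0.      0.      1.  ]] 523.7132660990371
wrist [[ 0.   -0.96 -0.26 73.57]
 [ 1.    0.    0.   -0.32]
 [-0.   -0.26  0.96 20.74]
 [ 0.    0.    0.    1.  ]] 361.9960089642584
{'clock': 0.15, 'qpos': array([-1.35,  0.26,  1.54,  0.  ,  1.35, -0.2 ]), 'joint_vel': array([-0., -0., -0.,  0., -0.,  0.]), 'tau': array([  0.  , -43.76, -28.42,   0.07,   0.04,  -0.  ]), 'eef_pos': array([ 227.67, -500.49,  404.11]), 'ee_rot': array([-3.07, -0.67, -0.  ]), 'contact_force': array([-0.05, -0.17,  1.09]), 'torque': array([0.  , 0.05, 0.05]), 'opening': 0.9997144441760684}
```

View pics/scene0.png

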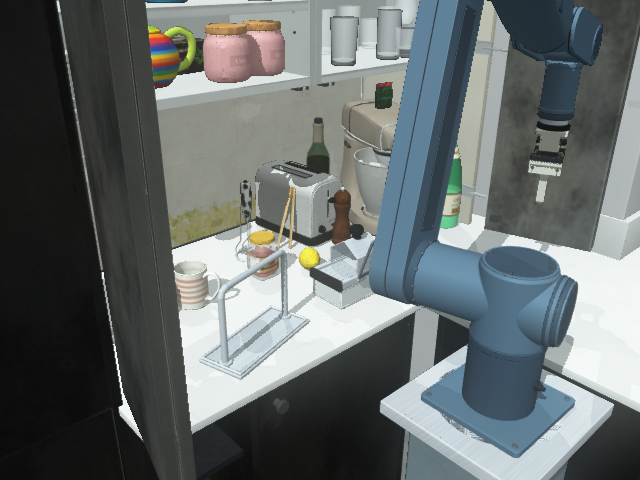

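View pics/top0.png

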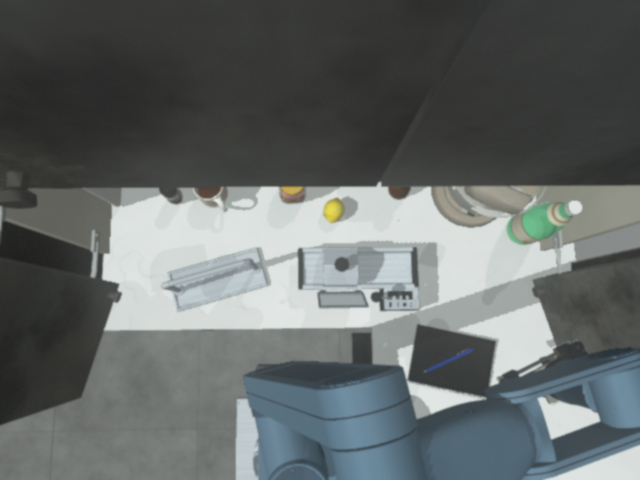

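The top view shows the slicer at about (358,268), guard knob (342,264), raised shield (342,298), lever (377,296) and drying rail (215,278). Next I'll zoom in and measure.

```bash
python3 - <<'E'
from h import *
np.set_printoptions(suppress=True,precision=1)
c=dict(np.load('top0.npz'));W=cloud(c)
im=c['frame'][225:330,280:440,::-1]
cv2.imwrite('pics/topz.png',cv2.resize(im,None,fx=5,fy=5,interpolation=cv2.INTER_CUBIC))
im=c['frame'][225:330,150:310,::-1]
cv2.imwrite('pics/topz2.png',cv2.resize(im,None,fx=5,fy=5,interpolation=cv2.INTER_CUBIC))
for n,(u,v) in dict(knob=(342,264),table=(280,320),lemon=(334,210),cab=(350,150),cabedge=(350,183),cabL=(300,183),lever=(376,296),shield=(342,299),shield2=(342,293),bedR=(412,268),bedL=(303,268),bar=(215,273),base=(215,290)).items(): print(n,W[v,u])
E
```

```text
knob [ 474.2 -108.6  175. ]
table [346.3  44.4   1.1]
lemon [630.3 -99.9  55.2]
cab [ 460.8  -46.6 1046.3]
cabedge [460.7 -54.9 956.7]
cabL [460.9 -10.9 956.8]
lever [ 399.  -188.8  161.1]
shield [ 393.9 -110.1  134.1]
shield2 [ 410.9 -114.1   86.9]
bedR [ 473.5 -296.3   72.2]
bedL [477.  -17.   62.8]
bar [456.1 189.8 171.5]
base [426.4 215.4   8.8]
```

View pics/topz.png

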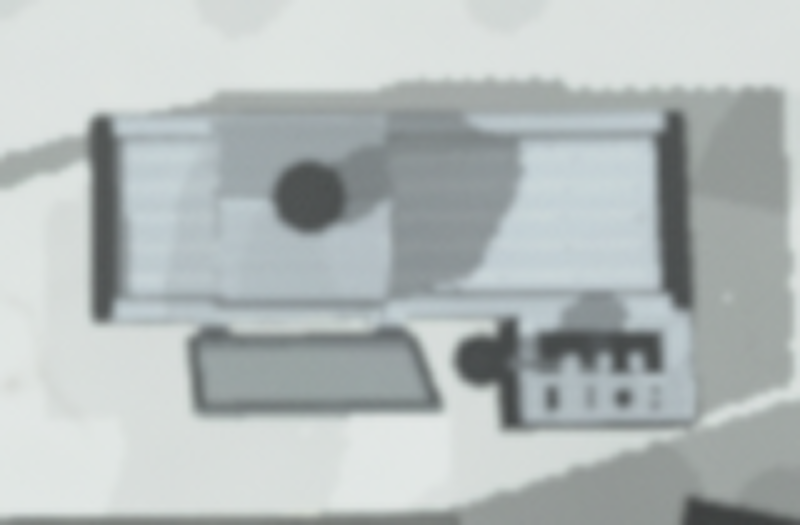

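View pics/topz2.png

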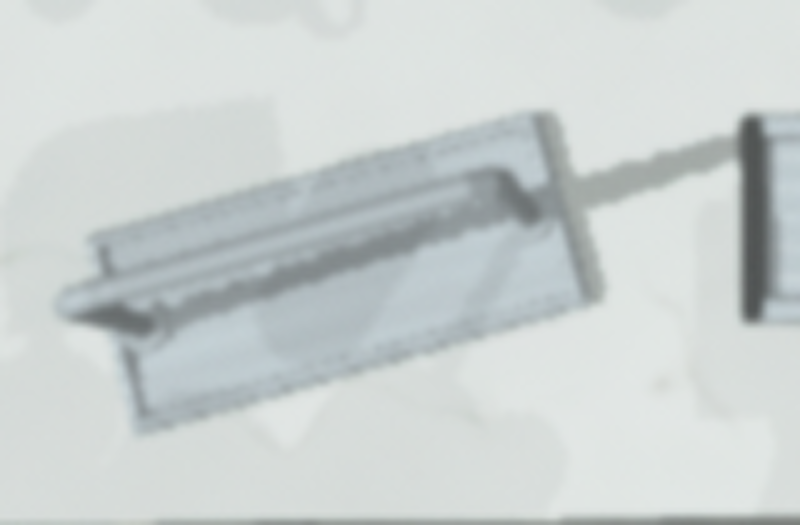

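```bash
python3 - <<'E'
from h import *
np.set_printoptions(suppress=True,precision=3)
rv=np.array([np.pi,0,0])
for rot in (0,np.pi/2,-np.pi/2,np.pi):
    Rm=R.from_euler('z',rot)*R.from_rotvec(rv)
    for p in ([330,-150,420],[400,-190,310],[480,200,420]):
        print(rot,p,kinematics.inverse_kinematics(p,Rm.as_rotvec()))
env.move_ptp([340,-170,400],rv)
s=status.read_state();print(s['eef_pos'],s['ee_rot'],s['clock'],s['contact_force'])
np.savez('w1s.npz',p=s['eef_pos'],r=s['ee_rot'])
shot('wrist','w1')
E
```

```text
0 [330, -150, 420] [-0.737 -0.107  1.899 -0.     1.349  0.834]
0 [400, -190, 310] [-0.696  0.16   1.916 -0.     1.066  0.874]
0 [480, 200, 420] [ 0.18   0.194  1.581 -0.     1.367  1.751]
1.5707963267948966 [330, -150, 420] [-0.737 -0.107  1.899  0.     1.349 -0.737]
1.5707963267948966 [400, -190, 310] [-0.696  0.16   1.916  0.     1.066 -0.696]
1.5707963267948966 [480, 200, 420] [ 0.18   0.194  1.581 -0.     1.367  0.18 ]
-1.5707963267948966 [330, -150, 420] [-0.737 -0.107  1.899 -0.     1.349  2.404]
-1.5707963267948966 [400, -190, 310] [-0.696  0.16   1.916 -0.     1.066  2.445]
-1.5707963267948966 [480, 200, 420] [ 0.18   0.194  1.581 -0.     1.367 -2.962]
3.141592653589793 [330, -150, 420] [-0.737 -0.107  1.899  0.     1.349 -2.308]
3.141592653589793 [400, -190, 310] [-0.696  0.16   1.916  0.     1.066 -2.267]
3.141592653589793 [480, 200, 420] [ 0.18   0.194  1.581  0.     1.367 -1.391]
[ 340.201 -170.668  400.217] [3.141 0.    0.001] 1.4667 [-0.395 -0.703 -0.051]
```

View pics/w1.png

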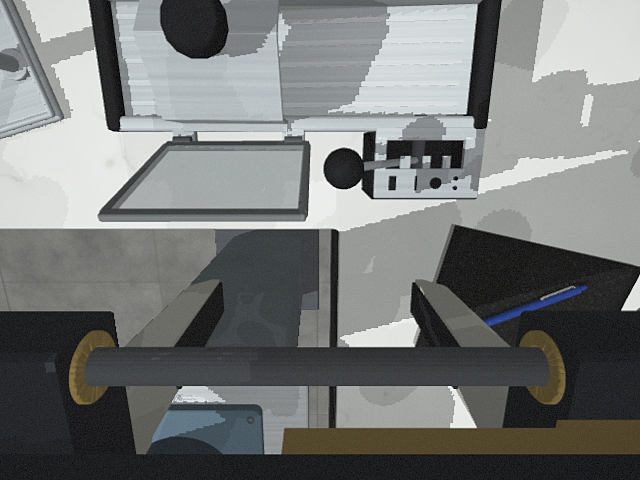

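The wrist view shows the ball at (344,168), gate plate (372–480,138–198), and the dot mark at (435,183). I'll zoom in and get the coordinates.

```bash
cat >> h.py <<'E'
def wcloud(f):
    c=dict(np.load(f+'.npz'));s=np.load(f+'s.npz');T=np.eye(4);T[:3,:3]=R.from_rotvec(s['r']).as_matrix();T[:3,3]=s['p']
    T=T@c['T_tool_cam'];c['pose']=T;return c,cloud(c,T)
def wshot(f):
    s=status.read_state();np.savez(f+'s.npz',p=s['eef_pos'],r=s['ee_rot']);shot('wrist',f);return wcloud(f)
def ray(c,u,v,z):
    K=c['mtx'];T=c['pose'];d=T[:3,:3]@np.array([(u-K[0,2])/K[0,0],(v-K[1,2])/K[1,1],1]);return T[:3,3]+d*(z-T[2,3])/d[2]
E
python3 - <<'E'
from h import *
np.set_printoptions(suppress=True,precision=1)
c,W=wcloud('w1')
im=c['frame'][110:220,320:490,::-1]
cv2.imwrite('pics/w1z.png',cv2.resize(im,None,fx=4.7,fy=4.7,interpolation=cv2.INTER_CUBIC))
for n,(u,v) in dict(ball=(344,168),plate=(420,192),plate2=(390,192),platedot=(470,192),railA=(300,127),railB=(420,127),table=(560,140)).items(): print(n,W[v,u])
# ball points sphere fit
from scipy.optimize import least_squares
m=(c['frame'].max(2)<60); m2=np.zeros_like(m); m2[145:192,322:364]=1
P=W[m&m2];P=P[(P[:,2]>110)]
r=least_squares(lambda x:np.linalg.norm(P-x,axis=1)-13,P.mean(0)-[0,0,10],loss='soft_l1');print('ball',r.x,len(P),np.abs(r.fun).mean())
g=cv2.cvtColor(c['frame'],cv2.COLOR_RGB2GRAY)
m=np.zeros_like(g);m[175:192,427:445]=(g[175:192,427:445]<90)*255
M=cv2.moments(m,True);u,v=M['m10']/M['m00'],M['m01']/M['m00'];print('dot',u,v,M['m00'],ray(c,u,v,75))
#top
ct=dict(np.load('top0.npz'));Wt=cloud(ct)
m=(ct['frame'].max(2)<90);m[:,:]&=False; m[285:307,366:384]=(ct['frame'][285:307,366:384].max(2)<90)
P=Wt[m];P=P[P[:,2]>115]
r=least_squares(lambda x:np.linalg.norm(P-x,axis=1)-13,P.mean(0)-[0,0,10],loss='soft_l1');print('ball top',r.x,len(P),np.abs(r.fun).mean())
E
```

```text
ball [ 399.8 -186.7  158.9]
plate [ 374.6 -257.7   73.5]
plate2 [ 374.8 -232.    75.3]
platedot [ 374.8 -299.4   74.9]
railA [ 426.9 -157.    73.9]
railB [ 426.9 -253.5   74.4]
table [ 417.7 -416.1    0.2]
ball [ 398.8 -187.1  145.7] 1258 0.3786143214422493
dot 435.04587155963304 182.60550458715596 109.0 [ 382.6 -269.3   75. ]
ball top [ 398.6 -189.3  145.8] 63 1.6963890170925
```

View pics/w1z.png

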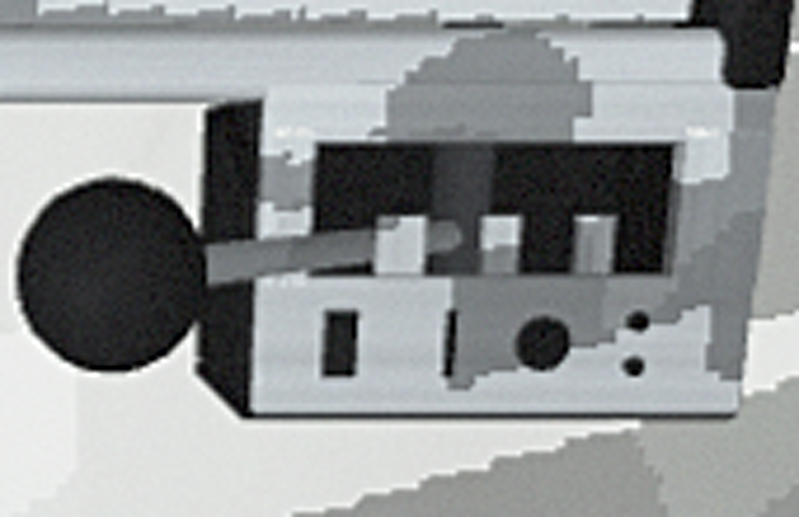

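```bash
python3 - <<'E'
from h import *
np.set_printoptions(suppress=True,precision=1)
c,W=wcloud('w1')
f=lambda a,b:ray(c,320+a/4.7,110+b/4.7,75)
for n,p in dict(slotTop=(500,145),slotBot=(350,274),slotBot2=(548,272),slotL=(314,190),slotR=(672,190),l1=(376,245),l1r=(425,245),l2=(480,245),l2r=(520,245),l3=(575,245),l3r=(615,245),landtip=(500,216),dot=(543,343),bar=(340,343),plateBL=(248,412),plateBR=(738,412),railouterL=(20,98)).items(): print(n,f(*p))
for a in(-269.3,):
  for x in(398.8,):
    for z in (20,40,75,100,130):
      P=np.array([x,a+(z-15)*82.2/130.7,z]);u=proj(c,P);print(z,(u-[320,110])*4.7)
# slicer yaw: fit rail/edges via depth: bed end caps + rail outer line
print([ (ray(c,u,131,75)) for u in (120,370)])
ct=dict(np.load('top0.npz'))
g=lambda a,b:ray(ct,280+a/5,225+b/5,75)
print('top dot',g(624,397),'corners',g(92,320),g(92,117),g(690,308),g(683,112))
E
```

```text
slotTop [ 416.2 -259.3   75. ]
slotBot [ 394.3 -234.7   75. ]
slotBot2 [ 394.7 -269.5   75. ]
slotL [ 408.7 -227.7   75. ]
slotR [ 408.7 -289.8   75. ]
l1 [ 399.3 -239.    75. ]
l1r [ 399.3 -247.6   75. ]
l2 [ 399.3 -257.2   75. ]
l2r [ 399.3 -264.2   75. ]
l3 [ 399.3 -273.8   75. ]
l3r [ 399.4 -280.8   75. ]
landtip [ 404.3 -260.3   75. ]
dot [ 382.3 -269.7   75. ]
bar [ 382.3 -233.6   75. ]
plateBL [ 370.  -217.8   75. ]
plateBR [ 370.1 -305.8   75. ]
railouterL [ 423.9 -176.6   75. ]
20 [447.9 234.9]
40 [410.5 239.2]
75 [333.4 248.1]
100 [266.6 255.8]
130 [169. 267.]
[array([423.7, -12.4,  75. ]), array([ 423.8, -213.4,   75. ])]
top dot [ 381.2 -273.5   75. ] corners [422.7  -4.9  75. ] [526.2  -5.6  75. ] [ 425.7 -309.    75. ] [ 526.3 -309.9   75. ]
```

```bash
cat >> h.py <<'E'
piv=np.array([398.3,-269.3,15.]);R0=R.from_euler('z',np.pi/2)*R.from_rotvec([np.pi,0,0])
def lev(s,l,dz=0):
    b=piv+155*np.array([np.sin(l),np.cos(l)*np.sin(s),np.cos(l)*np.cos(s)])
    Ry=R.from_euler('y',l); return b+Ry.apply([0,0,167+dz]),(Ry*R0).as_rotvec()
def pr(t=''):
    s=status.read_state();print(t,'t',round(s['clock'],2),'p',s['eef_pos'].round(1),'F',s['contact_force'].round(1),'op',round(s['opening'],3))
E
python3 - <<'E'
from h import *
np.set_printoptions(suppress=True,precision=3)
c,W=wcloud('w1');P=W[215:219,280:308].reshape(-1,3);print('shield corner',P[::8])
p,r=lev(.56,0);print(p)
p=np.array([398.8,-187.1,312.7])
env.move_ptp(p+[0,0,80],r); pr()
print(env.move_straight(p,vel=100,until_force=8));pr('down')
env.gripper_close(20);pr('grip')
wshot('w2')
E
```

```text
shield corner [[ 376.119 -150.28   184.202]
 [ 376.068 -154.639  183.927]
 [ 375.972 -158.998  183.421]
 [ 376.233 -163.443  184.778]
 [ 375.475 -152.416  183.749]
 [ 375.415 -156.789  183.433]
 [ 375.874 -161.298  185.785]
 [ 375.049 -150.273  184.421]
 [ 375.084 -154.669  184.596]
 [ 375.023 -159.03   184.277]
 [ 374.898 -163.394  183.644]
 [ 374.42  -152.419  184.065]
 [ 374.579 -156.866  184.849]
 [ 374.377 -161.196  183.835]]
[ 398.3   -186.966  313.325]
 t 2.87 p [ 398.7 -187.4  392.6] F [-0.2 -0.1  0.2] op 0.996
False
down t 3.82 p [ 399.  -187.3  313.2] F [ 1.3 -0.4  0.6] op 1.0
grip t 4.89 p [ 398.7 -187.   312.6] F [-1.   0.   0.3] op 0.27
```

View pics/w2.png

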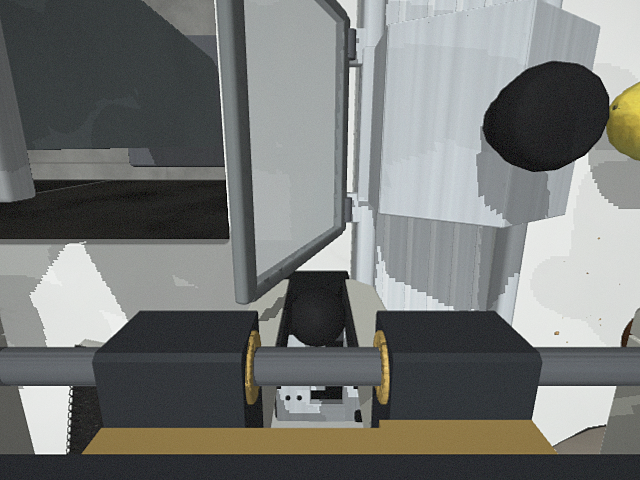

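The ball is held between the pads at (316,315), with the jaws 25 mm apart. Next I draw it out sideways and swing it.

```bash
python3 - <<'E'
from h import *
def go(s,l,v=60):
    p,r=lev(s,l);x=env.move_straight(p,vel=v,rot=r);pr((s,l))
for l in(.1,.195): go(.56,l)
for s in(.42,.28,.14,0): go(s,.195)
wshot('w3')
E
```

```text
(0.56, 0.1) t 5.62 p [ 430.2 -187.3  311.3] F [-2.8 -1.5 -4. ] op 0.268
(0.56, 0.195) t 6.28 p [ 460.5 -188.4  307.4] F [-4.5 -2.4 -5.3] op 0.268
(0.42, 0.195) t 6.78 p [ 460.7 -208.   318.2] F [-3.7 -2.1 -3.2] op 0.269
(0.28, 0.195) t 7.29 p [ 460.9 -227.8  325.4] F [-2.8 -0.1 -0.6] op 0.269
(0.14, 0.195) t 7.8 p [ 460.8 -248.8  329.7] F [-3.2  0.2  0.3] op 0.265
(0, 0.195) t 8.31 p [ 460.7 -270.   331. ] F [-2.4 -0.6  2.1] op 0.267
```

View pics/w3.png

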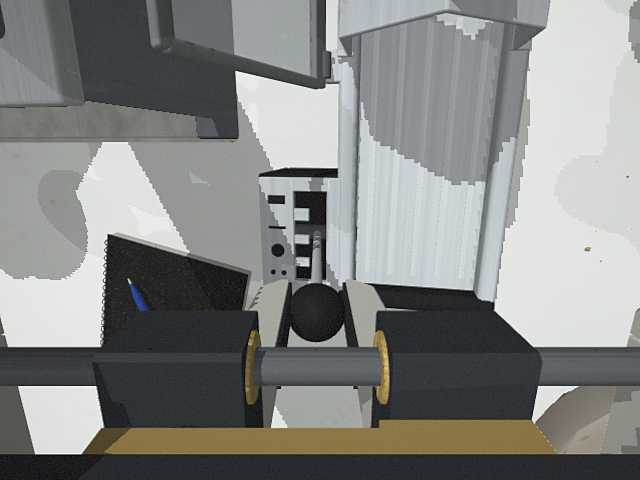

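The lever shaft at (317,250) is clear of the lands and level with the dot notch. Now I lean it back in and release.

```bash
python3 - <<'E'
from h import *
for l in(.1,0.02):
    p,r=lev(0,l);x=env.move_straight(p,vel=60,rot=r,until_force=12);pr((l,x))
env.release();pr('rel')
p,r=lev(0,0.02,100);env.move_straight(p,vel=150);pr()
env.move_ptp([330,-250,400],R.from_rotvec([np.pi,0,0]).as_rotvec())
c,W=wshot('w4')
from scipy.optimize import least_squares
m=(c['frame'].max(2)<60)&(W[...,2]>140)&(np.linalg.norm(W[...,:2]-[398,-269],axis=-1)<35)
P=W[m];r=least_squares(lambda x:np.linalg.norm(P-x,axis=1)-13,P.mean(0)-[0,0,10],loss='soft_l1');print('ball',r.x,len(P),np.abs(r.fun).mean());pr()
E
```

```text
(0.1, False) t 9.02 p [ 430.4 -269.2  335.5] F [-1.8  0.3  2.8] op 0.266
(0.02, False) t 9.6 p [ 404.8 -269.3  337. ] F [-2.5  0.5  2.6] op 0.265
rel t 10.78 p [ 404.7 -269.3  337. ] F [ 1.6 -0.6  0.3] op 0.998
 t 11.59 p [ 406.5 -269.1  436.1] F [ 0.8  0.7 -0.6] op 1.001
ball [ 398.85033316 -267.52672017  169.19068819] 1691 0.3711141558591209
 t 12.95 p [ 330.1 -250.1  399.8] F [ 0.6 -0.6  0.2] op 1.001
```

View pics/w4.png

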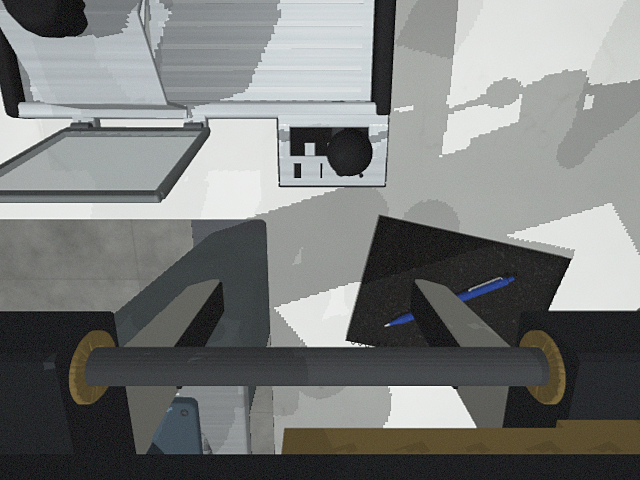

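Closed: the ball is at (398.9,-267.5,169.2), so swing is about 0.01 and lean about 0. Next I measure the guard and the rail.

```bash
python3 - <<'E'
from h import *
env.move_ptp([400,-110,430],[np.pi,0,0]); wshot('w5')
env.move_ptp([400,200,450],[np.pi,0,0]); wshot('w6'); pr()
E
```

```text
t 14.92 p [400.6 198.8 449.8] F [ 0.6 -0.2  0.1] op 1.002
```

View pics/w5.png

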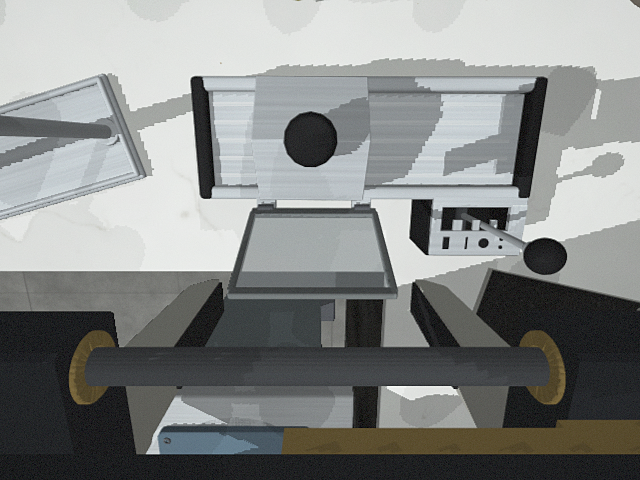

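View pics/w6.png

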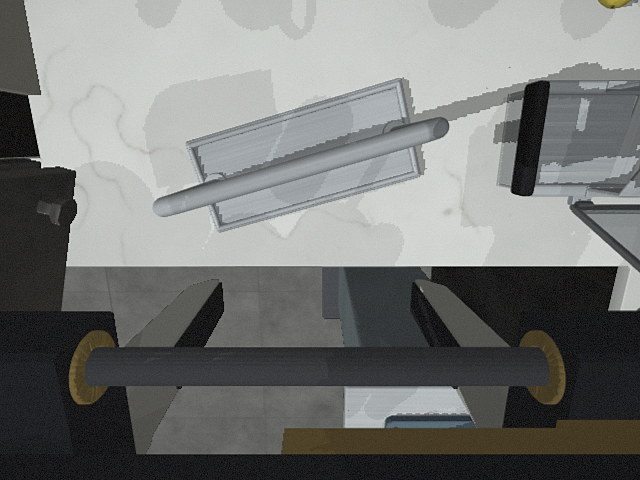

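```bash
python3 - <<'E'
from h import *
np.set_printoptions(suppress=True,precision=2)
c,W=wcloud('w5')
m=(c['frame'].max(2)<70);mm=np.zeros_like(m);mm[100:180,275:345]=1;m&=mm
P=W[m];T=P[P[:,2]>170];print('knob top z',np.median(T[:,2]),'mid of extents',(T[:,:2].min(0)+T[:,:2].max(0))/2,np.ptp(T[:,:2],axis=0),len(T))
# guard roof: points z 100-150
x,y,z=W[...,0],W[...,1],W[...,2]
g=(z>117)&(z<150)&(x>425)&(x<530)&(y>-165)&(y<-50)&~m
g=(g)&(cv2.dilate(m.astype(np.uint8),np.ones((9,9)))==0)
print('roof n',g.sum(),'x',np.percentile(x[g],[1,99]),'y',np.percentile(y[g],[1,99]))
for s,a in(('far',x>478),('near',x<468)):
    Q=W[g&a];A=np.c_[Q[:,:2],np.ones(len(Q))];co=np.linalg.lstsq(A,Q[:,2],rcond=None)[0];res=Q[:,2]-A@co
    k=np.abs(res)<4;co=np.linalg.lstsq(A[k],Q[k,2],rcond=None)[0];print(s,co,k.sum(),np.std(Q[k,2]-A[k]@co));
    if s=='far':cf=co
    else:cn=co
d=cf-cn  # ridge: d0 x+d1 y+d2=0
print('ridge yaw from +y',np.arctan2(-d[1],d[0]) if d[0]>0 else np.arctan2(d[1],-d[0]),'x at y=-110',-(d[1]*-110+d[2])/d[0])
c,W=wcloud('w6')
x,y,z=W[...,0],W[...,1],W[...,2]
b=(z>169)&(z<190)&(x>380)&(x<540)&(y>50)&(y<340)
Q=W[b];print('bar n',len(Q),Q.min(0),Q.max(0),np.percentile(z[b],95))
vx,vy,x0,y0=cv2.fitLine(Q[:,:2].astype(np.float32),cv2.DIST_HUBER,0,.01,.01).ravel();print('bar dir',vx,vy,'yaw',np.arctan2(-vx*np.sign(vy),abs(vy)),x0,y0)
n=np.array([-vy,vx]);t=(Q[:,:2]-[x0,y0])@[vx,vy];o=(Q[:,:2]-[x0,y0])@n;print('t',t.min(),t.max(),'o',np.percentile(o,[1,50,99]))
mid=np.array([x0,y0])+(t.min()+t.max())/2*np.array([vx,vy]);print('mid',mid)
# base plate
pl=(z>3)&(z<30)&(x>330)&(x<560)&(y>40)&(y<360)
cn=max(cv2.findContours(pl.astype(np.uint8),0,2)[0],key=cv2.contourArea)
q=np.array([ray(c,u,v,8)[:2] for u,v in cn[:,0]],np.float32);print('plate',cv2.minAreaRect(q))
E
```

```text
knob top z 172.78395470568915 mid of extents [ 476.32 -105.25] [31.1  31.17] 1955
roof n 10053 x [433.52 519.16] y [-146.45  -64.1 ]
far [ -0.66   0.   461.94] 5199 0.6714119788619655
near [   0.67   -0.01 -171.54] 4022 0.6730555005683128
ridge yaw from +y 0.006258845568175426 x at y=-110 476.09735625993585
bar n 6221 [423.87 110.8  169.47] [491.43 317.02 183.95] 181.8460173337996
bar dir 0.2704361 -0.9627379 yaw 0.27384597 458.58963 210.45354
t -110.11305804919664 103.74229517303756 o [-7.12 -0.01  6.45]
mid [457.73 213.52]
plate ((485.3500671386719, 221.5277099609375), (51.08707809448242, 247.74008178710938), 15.679365158081055)
```

```bash
python3 - <<'E'
from h import *
c,W=wcloud('w5')
x,y,z=W[...,0],W[...,1],W[...,2]
for a in(85,100,120,140,150,160,175):
    g=(z>a)&(z<a+8)&(x<428)&(x>330)&(y>-180)&(y<-30)
    print(a,g.sum(),np.percentile(x[g],[5,50,95]) if g.sum() else '',np.percentile(y[g],[2,98]) if g.sum() else '')
r=R0.as_rotvec();p=np.array([476.2,-105.3,333.])
env.move_ptp(p+[0,0,90],r)
print(env.move_straight(p,vel=80,until_force=8));pr('down')
env.gripper_close(25);pr('grip')
env.move_straight(p+[0,0,20],vel=60);pr('up20')
env.move_straight(p+[0,0,160],vel=120);pr('up')
wshot('w7')
E
```

```text
85 719 [410.41140176 411.95829653 413.8740766 ] [-161.96686495  -51.40043202]
100 728 [404.7875849  406.29347044 407.79363   ] [-162.32465683  -50.67859766]
120 868 [397.1118878  398.79914033 400.36124873] [-161.97591251  -50.6583525 ]
140 1029 [389.81428028 391.28564326 392.84001779] [-162.13416705  -51.10169007]
150 1144 [386.00771475 387.53896735 389.20732455] [-162.52802688  -51.07794589]
160 1261 [382.15258237 383.79466417 385.43994539] [-162.09246769  -51.03102151]
175 1446 [373.5336764  378.50235092 379.87381496] [-162.24248957  -51.00097418]
False
down t 18.12 p [ 476.4 -105.4  333.5] F [-0.3 -0.1  0.7] op 1.001
grip t 19.08 p [ 476.1 -105.3  332.9] F [-0.7 -0.1 -1.4] op 0.361
up20 t 19.57 p [ 476.3 -105.3  353.5] F [-0.3  1.  -1.6] op 0.361
up t 20.88 p [ 476.1 -105.2  492.1] F [-0.1 -0.  -1.6] op 0.359
```

View pics/w7.png

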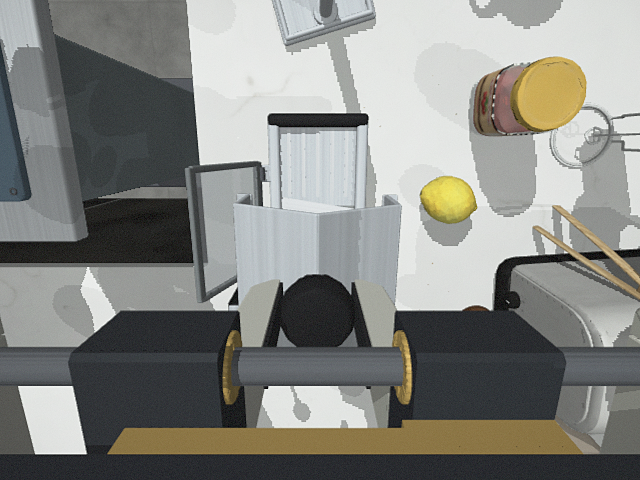

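The guard is held level, with its ridge edge at (318,210). Now I carry it over the rail.

```bash
python3 - <<'E'
from h import *
r=(R.from_euler('z',.274)*R0).as_rotvec();q=np.array([457.7,213.5,493.])
env.move_ptp(q,r);pr('over')
c,W=wshot('w8')
x,y,z=W[...,0],W[...,1],W[...,2]
d=np.array([-np.sin(.274),np.cos(.274)]);n=np.array([d[1],-d[0]])
L=(W[...,:2]-q[:2])
a=L@n;t=L@d
g=(z>260)&(z<312)&(np.abs(a)<60)&(t>15)&(t<60)
for k in(20,30,40):
    h=g&(np.abs(t-k)<4); 
    if h.sum(): print(k,h.sum(),'a',np.percentile(a[h],[1,99]),'ridge a',a[h][np.argsort(z[h])[-15:]].mean(),z[h].max())
E
```

```text
over t 22.15 p [458.1 212.8 492.9] F [-0.5 -1.  -1.6] op 0.361
20 2417 a [-44.40390309  45.8767439 ] ridge a 0.7229007243357252 306.50118384855443
30 2508 a [-44.19893559  45.83327351] ridge a 0.9171643659962095 306.43494859904354
40 1816 a [-44.57205026  45.92221367] ridge a 0.7316065267121253 306.78113645177257
```

View pics/w8.png

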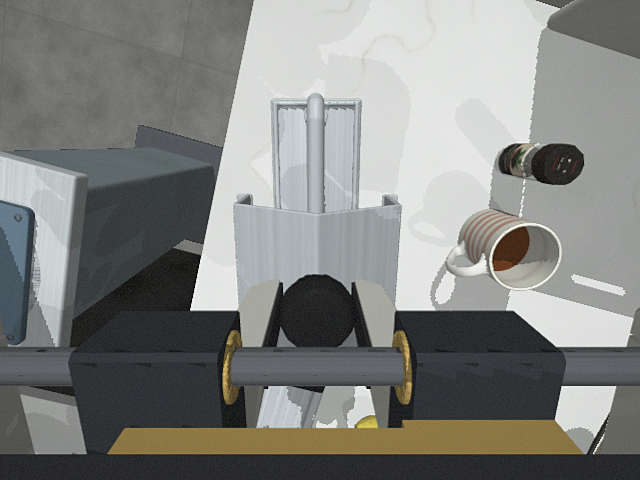

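The bar (316) and ridge (318) line up. I lower it.

```bash
python3 - <<'E'
from h import *
print(env.move_straight([457.7,213.5,395],vel=120,until_force=12));pr()
print(env.move_straight([457.7,213.5,372],vel=25,until_force=5));pr('low')
env.dwell(.2);pr();env.release();pr('rel')
env.dwell(.3)
env.move_straight([457.7,213.5,480],vel=120);pr('up')
c,W=wshot('w9')
env.move_ptp([330,150,450],[np.pi,0,0]);wshot('w10');pr()
E
```

```text
False
 t 23.17 p [458.1 213.4 395.7] F [ 0.4  0.7 -1.1] op 0.361
True
low t 23.97 p [457.6 213.4 373.5] F [0.8 0.4 4.6] op 0.36
 t 24.17 p [457.6 213.5 373.5] F [-1.5 -0.3  6.5] op 0.36
rel t 25.23 p [457.2 213.4 372.5] F [-1.3  0.5 -0. ] op 1.002
up t 26.57 p [457.5 213.5 479.2] F [-1.2  0.2  0.6] op 1.0
 t 28.21 p [330.3 150.1 450. ] F [ 0.4 -0.3 -0.3] op 1.001
```

View pics/w10.png

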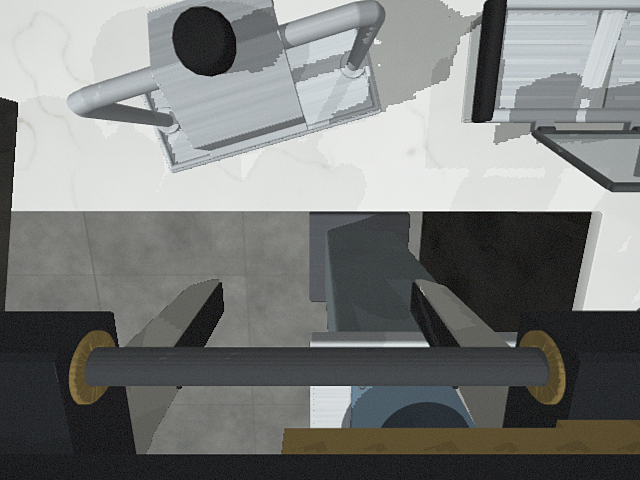

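View pics/w9.png

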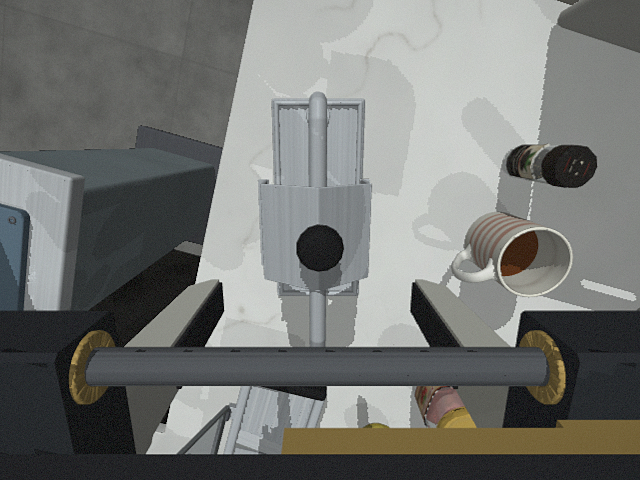

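The guard hangs astride the bar (knob (320,247), bar line at u=318 in w9). Next is a numeric check of the guard, then folding the shield.

```bash
python3 - <<'E'
from h import *
np.set_printoptions(suppress=True,precision=2)
c,W=wcloud('w9')
x,y,z=W[...,0],W[...,1],W[...,2]
d=np.array([-np.sin(.274),np.cos(.274)]);n=np.array([d[1],-d[0]]);L=W[...,:2]-[457.7,213.5];a=L@n;t=L@d
k=(z>205)&(np.abs(a)<40)&(np.abs(t)<40)&(c['frame'].max(2)<80);print('knob a,t',np.median(a[k]),np.median(t[k]),z[k].max())
for s in(1,-1):
    g=(z>155)&(z<184)&(a*s>12)&(a*s<42)&(np.abs(t)<38)
    A=np.c_[a[g],t[g],np.ones(g.sum())];print('roof',np.linalg.lstsq(A,z[g],rcond=None)[0],g.sum())
r=[np.pi,0,0]
env.move_ptp([335,-106,450],r);env.gripper_close(10)
print(env.move_straight([340,-106,336],vel=150,until_force=8));pr()
print(env.move_straight([440,-106,336],vel=80,until_force=25));pr('pushed')
wshot('w11')
E
```

```text
knob a,t 0.3105131969604432 23.6344237745 415.6894505663033
roof [ -0.75   0.   186.22] 2650
roof [  0.59  -0.   186.34] 2920
False
 t 31.57 p [ 340.3 -106.2  336.6] F [-0.1  0.4  1.2] op 0.0
False
pushed t 32.97 p [ 439.7 -106.   336.1] F [-0.6  0.6  0. ] op 0.005
```

View pics/w11.png

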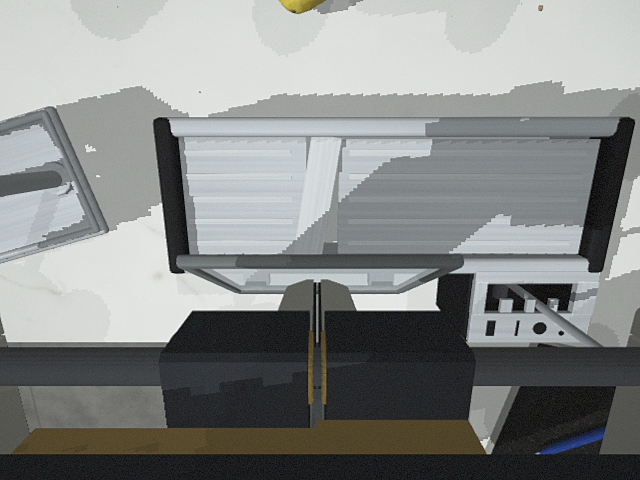

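The guard is tilted only about 3° (0.06 rad). The shield edge at (310,262) seems to be leaning past upright, so I push further.

```bash
python3 - <<'E'
from h import *
print(env.move_straight([475,-106,336],vel=80,until_force=25));pr('pushed')
env.dwell(1)
env.move_straight([380,-106,400],vel=150);env.dwell(1.);pr()
wshot('w12')
E
```

```text
False
pushed t 33.61 p [ 475.  -105.9  335.7] F [-0.4  0.2  0.9] op 0.007
 t 36.52 p [ 380. -106.  400.] F [-0.2  0.7 -0.2] op 0.008
```

View pics/w12.png

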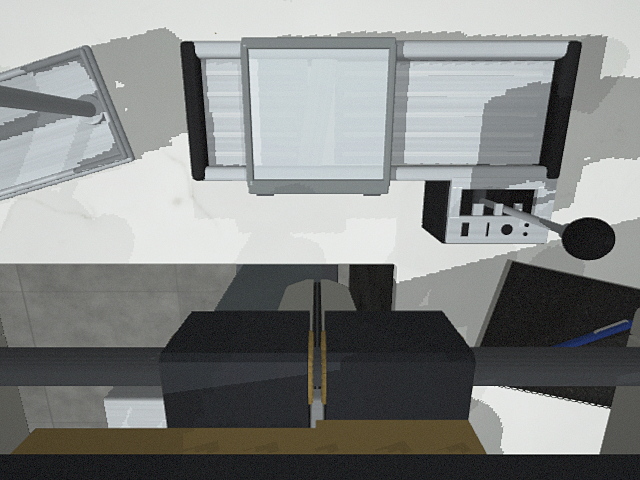

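The shield lies over the bed (242–396, 40–190). I check its height at both ends and re-check the lever and guard from clear of the work.

```bash
python3 - <<'E'
from h import *
np.set_printoptions(suppress=True,precision=2)
from scipy.optimize import least_squares
c,W=wcloud('w12');x,y,z=W[...,0],W[...,1],W[...,2]
g=(z>70)&(z<110)&(x>405)&(x<530)&(y>-166)&(y<-150)
A=np.c_[x[g],np.ones(g.sum())];co=np.linalg.lstsq(A,z[g],rcond=None)[0];print('rim slope',co[0],'z at 420,525',co[0]*420+co[1],co[0]*525+co[1],g.sum())
for a in range(410,531,15):
    h=g&(np.abs(x-a)<5);print(a,np.median(z[h]) if h.sum() else None)
env.move_ptp([330,-150,430],[np.pi,0,0])
c,W=wshot('w13')
m=(c['frame'].max(2)<60)&(W[...,2]>140)&(np.linalg.norm(W[...,:2]-[398,-269],axis=-1)<35)
P=W[m];r=least_squares(lambda x:np.linalg.norm(P-x,axis=1)-13,P.mean(0)-[0,0,10],loss='soft_l1');print('ball',r.x)
s=shot('scene','s13');shot('top','t13');pr()
E
```

```text
rim slope -0.0004041790366564253 z at 420,525 81.41984682985365 81.37740803100472 3005
410 80.25835754507608
425 81.87701187851991
440 81.17550783510194
455 81.2411343557647
470 81.19730739354657
485 81.19647867764166
500 81.2322941766412
515 81.2356565256423
530 82.16698575347993
ball [ 398.87 -267.57  169.22]
 t 37.12 p [ 330.3 -149.6  429.5] F [ 0.2 -0.3 -0.1] op 0.005
```

View pics/t13.png

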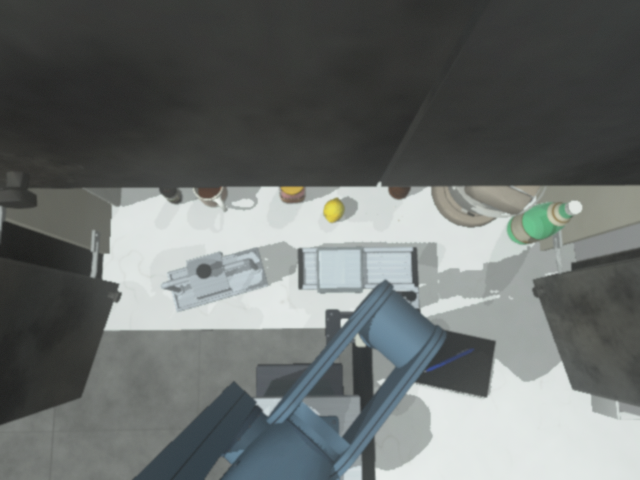

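View pics/s13.png

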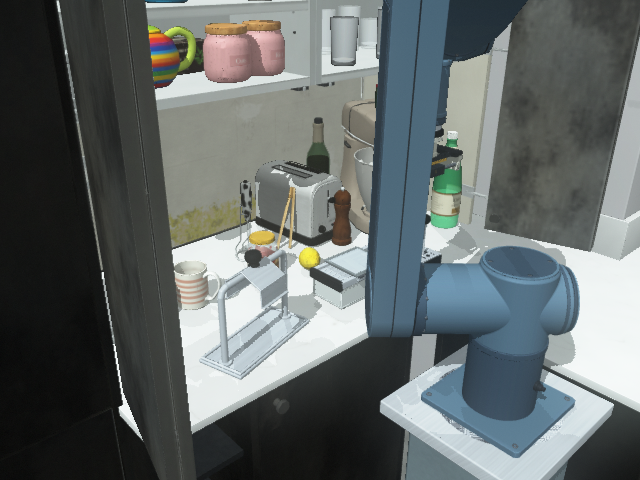

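The guard is hanging with its knob at (204,270) in the top view, the shield is flat, and the lemon (334,210), mug and jar have not moved. I hand the job in.

```bash
python3 -c "
from h import *
workorder.close_job();pr()"
```

```text
the job is handed in; nothing more can be done
the job is handed in; nothing more can be done
```

The slicer is made safe and the job is handed in. I closed the lever with the guard still on, hung the guard on the drying rail, then folded the shield down. The handed-in job gave no verdict, and the last reading before it was 37.1 s on the robot's clock.

Last checks, all from the camera images:
- **Lever:** the ball was at (398.9, -267.6, 169.2) mm. That puts swing about 0.01 rad from closed, with no visible sideways lean.
- **Guard:** it hangs astride the bar, with the ridge within about 1 mm of the bar's line and a tilt of about 0.06 rad. This was measured just after release; the final views show it still hanging.
- **Shield:** it lies flat, with its rim level at 81 mm (slope below 0.001).
- **Lemon, mug and jar:** they sit at the same places in the top view as at the start.
- **Robot:** the arm stood clear of everything, with readings around zero force.

One check did not work. My reading of the hung knob's position along the bar and its height picked up other dark pixels (it gave z = 416 mm), so I discarded it. I relied on the roof planes and the pictures instead, so the guard's position along the bar was judged from the images only.

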